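# Close-pack three spice jars in a round tin

## Robot

A 7-joint arm with a two-finger parallel gripper is mounted at the origin on a cart in front of the work surface, level with it; the furniture and walls round the work are solid. World frame = base frame: x ahead of the robot, y to its left, z up, the work surface at z = 0. Lengths are in m, angles in rad, forces in N, time in s.
With the tool pointing down it reaches from about 0.425 to 0.925 m from the base axis. Payload 6.8 kg.
Tool frame: the origin (TCP) lies at the very end of the fingers, on their centre line; the grasp point (between the pads) lies 19 mm behind it (hold_point_z is the distance from the TCP to the grasp point, in m); z points along the fingers, y is the direction in which the jaws open and shut (so a half turn about z gives the same grasp; the last joint's range is limited). The gripper opens to 85 mm and grips with 20 to 120 N. Pads are 22 mm wide; open, the fingers measure 114 mm over their backs; the gripper's body (76 mm by 85 mm) begins 54 mm behind the grasp point. The pads swing forward as they close: fully open they stand 13 mm farther back than shut.
Start: joints at [1.151, 0.477, 0.022, 1.555, -0.011, 1.109, -0.083], TCP at [0.207, -0.642, 0.231] pointing down, gripper open.
Joint ranges: [-2.96, 2.96], [-0.34, 2.1], [-1.41, 1.46], [0.24, 2.44], [-1.37, 4.51], [0.17, 1.92], [-2.96, 2.96]. Speed limits (rad/s): [2.39, 2.39, 3.14, 3.14, 3.14, 3.14, 3.14].

## Interface

Orientations are given as a unit quaternion [w, x, y, z].
In Python, from station import get_obs, read_camera, calibration, hand_in, regions_of, hold_point_z gives the robot as it stands.
- The arm moves only by the tool send_rows, never from a script. Its argument "motion" is text: rows parted by semicolons, each of 7 numbers parted by spaces: the shift along the world's x, y, z in cm, then the turn, a rotation vector about the world's x, y, z in degrees, then the closure, from 0 (fully open) to 1 (shut). In form: dx dy dz rx ry rz fingers; .... A call has 1 to 20 rows; each row shifts and turns the pose as measured when the row begins; what a row does not reach is not made up. A row lasts 1/12 s, in which the tool goes at most 41.7 mm and 7.16 degrees, less where a joint would pass 70% of its speed; a pose out of reach is approached as far as the arm can. A call is refused whole if a number of a shift passes 4.17 or a number of a turn 7.16, either way. A call with a gripper value outside its range is refused whole. The fingers move at their own pace and stop on an object; "newtons" is the grip in N (left out, the last holds). Time passes only in rows, so rows that do not move let the fingers close. It gives the time, the measured TCP pose, the force and the opening at its end, in the units of the state.
- get_obs(): the state, without advancing time (a new reading comes with each control period).
- read_camera(name): name is "scene" or "top"; returns the picture (420x560x3 uint8, red, green, blue); there is no depth.
- calibration(name): a dict with "mtx" (3x3 intrinsics, pixels), "k1" (the pictures are not rectified: a ray, as slopes to the right and down, at radius r is drawn at 1 + k1 r^2 times it, then the intrinsics apply), "R" (3x3) and "t" (3): a world point X has camera coordinates R X + t. Camera axes: x right, y down, z forward; pixel columns grow to the right and rows downward; lengths in m; the calibration is good to about 2 mm. A picture is of the moment at which its call begins. calibration takes no time and is no camera call.
- hand_in(): hands the job in, once; it reports no verdict.
Trained networks look in the newest picture that a camera, given by its name, has taken for a name from the list of things; names that differ only in an ending like _2 or _b are one class to them, and where a whole thing is asked for, a point or a joint stands for the part that bears it (a point fixed in the world has none). Each returns a list of dicts, best first, with "conf" (0 to 1); they miss things now and then, are a little off and sometimes report something else, mostly with a low value. They report only what shows in the picture. A call takes as long as a camera call. They do not tell look-alikes from the thing itself.
- regions_of(thing, camera): "region" (420x560 bool, what is visible of it) and "point" ([column, row] in pixels, amid what is visible of it).
The state is a dict: "t": time; "q": joint angles; "joint_vel": joint speeds; "joint_torque": joint torques, N m; "eef_pos": TCP position; "tool_rot": TCP orientation; "contact_force": force on the tool from outside, world axes, zero at the start; "torque": the same for the moment, N m; "gripper_width": opening from 0.0 (shut) to 1.0 (fully open).
Only numpy, scipy, OpenCV 4.12 (cv2) and the standard library are available. Lean on these libraries where they do the work, as an engineer would, in place of code of your own. Each camera call takes 0.05 s, during which the arm holds its last target.

## Task

The shallow round tin on the worktop already holds one spice jar. Take the two matching spice jars standing among the other things on the worktop (not the shorter dome-topped shakers) and stand them upright in the tin too, so that all three stand flat on its floor packed in a close triangle, each right next to both others. Leave the tin standing flat on the worktop.

Things in the scene. Friction and masses are not known exactly. Their poses are not given: they have to be found in the camera images.
- round_tin: Shallow open round tin of bare metal, loose, 0.5 kg: 128 mm across the rim, 120 mm across inside, 30 mm tall, floor 3 mm thick. Origin at the centre of its underside, z up (yaw means nothing). Three jars fit with 5 to 8 mm to spare when their centres lie about 30 mm from the tin's centre, 120 degrees apart (53 mm from one another). A dish rack hangs over the sink on the right.
- jar_in_tin: Spice jar: straight round jar, screw cap as wide as the jar and fixed (top 20 mm, good to grip from above); 45 mm in diameter, 105 mm tall, about 0.11 kg. Origin at the centre of its underside, z up. At the start it stands on the tin's floor to one side, in any direction, 28 to 34 mm from the tin's centre; it is loose.
- jar_one: Spice jar: straight round jar, screw cap as wide as the jar and fixed (top 20 mm, good to grip from above); 45 mm in diameter, 105 mm tall, about 0.11 kg. Origin at the centre of its underside, z up. Stands on the worktop at the start, left of the tin as the robot sees it. To be packed.
- jar_two: Spice jar: straight round jar, screw cap as wide as the jar and fixed (top 20 mm, good to grip from above); 45 mm in diameter, 105 mm tall, about 0.11 kg. Origin at the centre of its underside, z up. Stands on the worktop at the start, left of the tin as the robot sees it. To be packed. The unwanted shakers (44 mm wide, 90 mm tall, domed) stand 80 mm or more off, centre to centre.
There are look-alikes about, which are no part of the job. Leave any orange look-alike of the jar_two alone.

How it is judged:
By the outcome, as a careful person would: the job done as asked, in the order asked, and still so for the second after the job is handed in, with the robot touching nothing.
It also fails if it takes over 58 s, if anything falls off the work surface, if the arm or the gripper's body presses on something with over 40 N, if the wrist force passes 120 N, or if a joint passes its speed limit or range.

## Working session

There is one attempt and no reset: what is moved stays moved. The work goes in short steps, Python scripts to look and compute and a tool call to move; the robot and the scene stay as the last step left them, time stands still between calls to the robot, and variables do not carry over. Pictures are saved under pics/ and viewed, and the job is handed in when it is done.

Besides the shell and the picture viewer there is one more tool, called after "Call:" as name(argument=value, ...) on one line, values as JSON. send_rows: Moves the arm, as the interface text tells. Its arguments: {"type":"object","properties":{"motion":{"type":"string"},"newtons":{"type":"number"}},"required":["motion"]}

```bash
ls; mkdir -p pics
python3 - <<'E'
from station import *
import cv2
for n in("scene","top"):
    im=read_camera(n); cv2.imwrite(f"pics/{n}0.png",im[:,:,::-1])
    c=calibration(n); print(n,c)
print(get_obs(),hold_point_z)
E
```

```text
pics
scene {'mtx': array([[408.13973092,   0.        , 282.62549824],
       [  0.        , 408.13973092, 201.19107469],
       [  0.        ,   0.        ,   1.        ]]), 'k1': -0.00977397045376714, 'R': array([[-0.9061321 , -0.42287486, -0.01007326],
       [-0.24057464,  0.53479618, -0.81001043],
       [ 0.34792019, -0.73155308, -0.58632895]]), 't': array([0.59169797, 0.04709378, 0.92179645])}
top {'mtx': array([[392.69590623,   0.        , 273.95401937],
       [  0.        , 392.69590623, 214.36681993],
       [  0.        ,   0.        ,   1.        ]]), 'k1': 0.02059027395793085, 'R': array([[ 0.01783228, -0.99983566,  0.00326652],
       [-0.99238674, -0.01809743, -0.12182379],
       [ 0.12186289, -0.00106925, -0.99254637]]), 't': array([0.20621287, 0.57772132, 0.81877097])}
{'t': 0.1, 'q': array([ 1.15091757,  0.47776001,  0.02231896,  1.55635736, -0.01147507,
        1.10930722, -0.08309132]), 'joint_vel': array([-1.50587682e-04, -6.87336536e-04, -4.51951215e-04, -3.21802965e-03,
        7.68195474e-05,  1.07780280e-03,  9.85537693e-04]), 'joint_torque': array([ 4.97754081e-03, -5.97759247e+01,  1.61371663e+00, -2.81954598e+01,
        1.28316163e-02,  5.08621961e-03,  1.76457206e-06]), 'eef_pos': array([ 0.20688699, -0.64194276,  0.23039193]), 'tool_rot': array([-8.28285976e-04,  9.87868757e-01,  1.55288743e-01, -1.99506382e-04]), 'contact_force': array([-0.16170616,  0.10200817,  0.62056085]), 'torque': array([ 0.04388801,  0.02440322, -0.024958  ]), 'gripper_width': 0.9959435357416857} 0.0187
```

View pics/scene0.png

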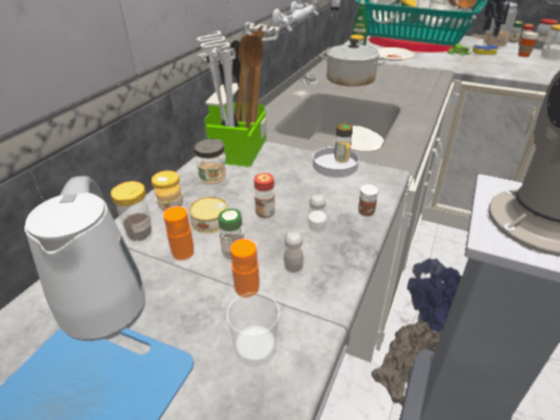

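View pics/top0.png

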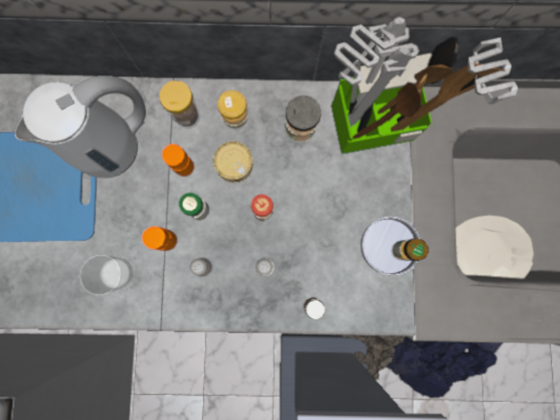

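```bash
cat > h.py <<'E'
import numpy as np, cv2
from station import *
def proj(n,X):
    c=calibration(n); p=c['R']@np.asarray(X,float)+c['t']; s=p[:2]/p[2]
    s=s*(1+c['k1']*(s@s)); return c['mtx'][:2,:2]@s+c['mtx'][:2,2]
def unproj(n,uv,z):
    c=calibration(n); d=(np.asarray(uv,float)-c['mtx'][:2,2])/c['mtx'][0,0]; s=d.copy()
    for _ in range(10): s=d/(1+c['k1']*(s@s))
    r=c['R'].T@np.array([*s,1]); o=-c['R'].T@c['t']; return o+r*(z-o[2])/r[2]
E
python3 - <<'E'
from h import *
a=cv2.imread('pics/scene0.png');cv2.imwrite('pics/sz.png',cv2.resize(a[110:310,100:400],None,fx=2.6,fy=2.6,interpolation=2))
a=cv2.imread('pics/top0.png');cv2.imwrite('pics/tz.png',cv2.resize(a[80:330,140:440],None,fx=2.4,fy=2.4,interpolation=2))
for n in("top","scene"):
  for th in("jar_one","jar_in_tin","round_tin"):
    for r in regions_of(th,n):
        m=r['region'];ys,xs=np.nonzero(m)
        print(n,th,round(r['conf'],2),np.round(r['point']),xs.min(),xs.max(),ys.min(),ys.max(),m.sum())
for uv in((262,202),(191,203),(417,250)): print(uv,unproj("top",uv,.105))
print(unproj("top",(390,245),.03))
E
```

```text
top jar_one 0.77 [264. 205.] 252 273 195 219 427
top jar_in_tin 0.78 [410. 253.] 391 429 238 261 745
top round_tin 0.75 [386. 242.] 361 419 217 274 2234
scene jar_one 0.87 [266. 196.] 254 274 173 221 902
scene jar_in_tin 0.71 [344. 144.] 334 352 124 164 648
scene round_tin 0.94 [326. 167.] 312 358 146 178 1013
(262, 202) [0.5898152  0.24104407 0.105     ]
(191, 203) [0.58517106 0.38282019 0.105     ]
(417, 250) [ 0.49976442 -0.06622903  0.105     ]
[ 0.51231945 -0.03569545  0.03      ]
```

View pics/sz.png

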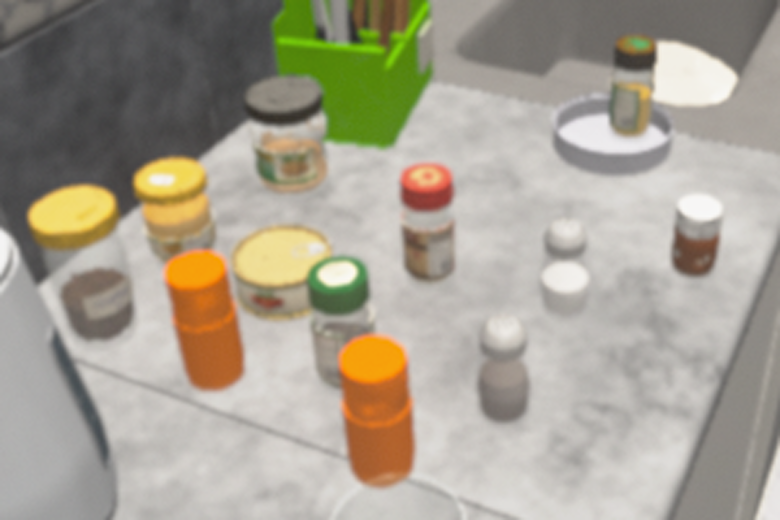

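View pics/tz.png

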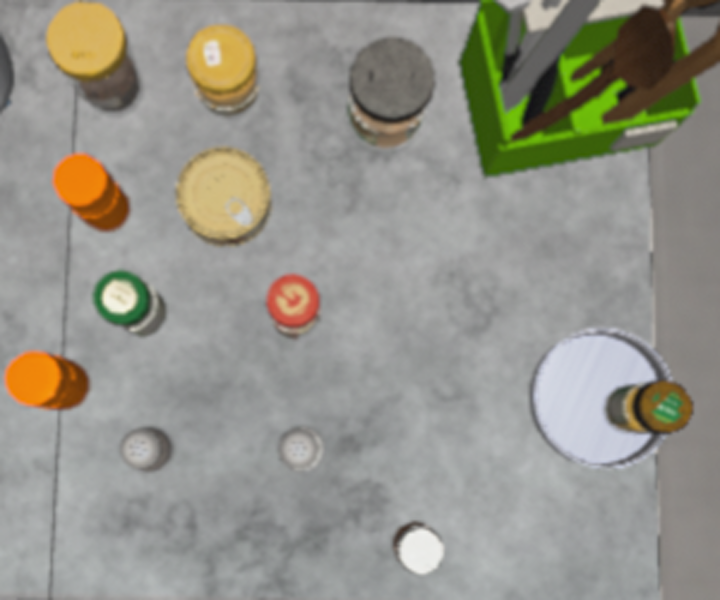

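```bash
cat >> h.py <<'E'
from scipy.optimize import minimize
def sil(n,x,y,z0,z1,r,S=4):
    a=np.linspace(0,2*np.pi,40)
    p=np.array([proj(n,(x+r*np.cos(t),y+r*np.sin(t),z)) for z in(z0,z1) for t in a])
    m=np.zeros((420*S,560*S),np.uint8)
    cv2.fillConvexPoly(m,cv2.convexHull(((p+.5)*S).astype(np.int32)),1); return m
def fit(masks,x0,z0,z1,r=.0225):
    big={n:cv2.resize(m.astype(np.uint8),None,fx=4,fy=4,interpolation=0) for n,m in masks.items()}
    def f(p):
        c=0
        for n,b in big.items():
            s=sil(n,p[0],p[1],z0,z1,r); c-= (s&b).sum()/max(1,(s|b).sum())
        return c/len(big)
    q=minimize(f,x0,method='Nelder-Mead',options=dict(initial_simplex=[x0,[x0[0]+.01,x0[1]],[x0[0],x0[1]+.01]],xatol=2e-4,fatol=1e-4))
    return q.x,-q.fun
def overlay(n,im,items,path,crop,f=3):
    b=im.copy(); b=cv2.resize(b,None,fx=f,fy=f,interpolation=cv2.INTER_CUBIC)
    for (x,y,z,r,col) in items:
        a=np.linspace(0,2*np.pi,60)
        p=np.array([proj(n,(x+r*np.cos(t),y+r*np.sin(t),z)) for t in a])
        cv2.polylines(b,[((p+.5)*f).astype(np.int32)],True,col,1)
    x0,x1,y0,y1=[v*f for v in crop]; cv2.imwrite(path,b[y0:y1,x0:x1])
def near(n,hsv,pos,lo,hi,rad=25):
    m=cv2.inRange(hsv,np.array(lo),np.array(hi))
    u,v=proj(n,(*pos,.095)).astype(int); k=np.zeros_like(m); cv2.circle(k,(u,v),rad,255,-1)
    return m&k
def convmask(m):
    k,l,st,_=cv2.connectedComponentsWithStats(m); i=1+np.argmax(st[1:,4]); c=(l==i).astype(np.uint8)
    h=cv2.convexHull(cv2.findContours(c,0,1)[0][0]); o=np.zeros_like(c); cv2.fillConvexPoly(o,h,1); return o
E
cat > m0.py <<'E'
from h import *
P={'red':[.585,.241],'green':[.585,.383]}
R={'red':[((0,110,70),(9,255,255)),((170,110,70),(180,255,255))],'green':[((55,90,30),(90,255,255))]}
for k in P:
    ms={}
    for n in('top','scene'):
        hsv=cv2.cvtColor(cv2.imread(f'pics/{n}0.png'),cv2.COLOR_BGR2HSV)
        m=sum(near(n,hsv,P[k],*r) for r in R[k]); ms[n]=convmask(m)
    print(k,'both',fit(ms,P[k],.085,.105),[ (n,fit({n:ms[n]},P[k],.085,.105)) for n in ms])
E
python3 m0.py
python3 - <<'E'
from h import *
tin=(.512,-.036); j=(.5,-.067)
for n,c in(('top',(340,450,190,300)),('scene',(290,390,100,200))):
    overlay(n,cv2.imread(f'pics/{n}0.png'),[(*tin,.03,.064,(0,0,255)),(*tin,0,.064,(0,255,255)),(*j,.108,.0225,(255,0,255)),(*j,.003,.0225,(255,255,0))],f'pics/o_{n}.png',c,5)
E
cd pics; python3 -c "
import cv2,numpy as np
a=cv2.imread('o_top.png');b=cv2.imread('o_scene.png');cv2.imwrite('o1.png',cv2.resize(np.hstack([a[:500,:],b[:500,:]]),(798,380)))"
```

```text
Traceback (most recent call last):
  File "m0.py", line 9, in <module>
    print(k,'both',fit(ms,P[k],.085,.105),[ (n,fit({n:ms[n]},P[k],.085,.105)) for n in ms])
                   ~~~^^^^^^^^^^^^^^^^^^^
  File "h.py", line 23, in fit
    q=minimize(f,x0,method='Nelder-Mead',options=dict(initial_simplex=[x0,[x0[0]+.01,x0[1]],[x0[0],x0[1]+.01]],xatol=2e-4,fatol=1e-4))
  File "h.py", line 21, in f
    s=sil(n,p[0],p[1],z0,z1,r); c-= (s&b).sum()/max(1,(s|b).sum())
  File "h.py", line 13, in sil
    p=np.array([proj(n,(x+r*np.cos(t),y+r*np.sin(t),z)) for z in(z0,z1) for t in a])
                ~~~~^^^^^^^^^^^^^^^^^^^^^^^^^^^^^^^^^^^
  File "h.py", line 4, in proj
    c=calibration(n); p=c['R']@np.asarray(X,float)+c['t']; s=p[:2]/p[2]
ValueError: time passes only in moves, steps and waits
```

View pics/o1.png

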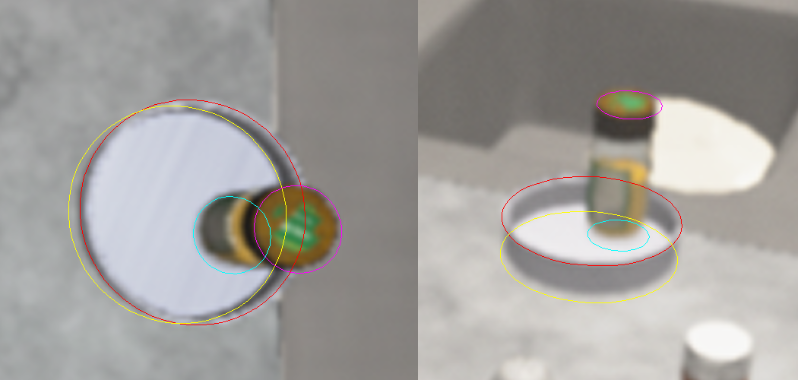

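```bash
sed -i 's/^from station import \*/from station import *\n_c={n:calibration(n) for n in("top","scene")}\ncalibration=lambda n:_c[n]/' h.py
python3 m0.py
cat > ov.py <<'E'
import sys
from h import *
def pair(tag,tin,js,out,ct=(340,450,190,300),cs=(290,390,100,200)):
    L=[]
    for n,c in(('top',ct),('scene',cs)):
        it=[(*tin,.03,.064,(0,0,255)),(*tin,0,.064,(0,255,255))] if tin else []
        for j in js: it+=[(*j[:2],j[2]+.105,.0225,(255,0,255)),(*j[:2],j[2],.0225,(255,255,0))]
        overlay(n,cv2.imread(f'pics/{n}{tag}.png'),it,'pics/_.png',c,5); L.append(cv2.resize(cv2.imread('pics/_.png'),(398,398)))
    cv2.imwrite(out,np.hstack(L))
E
python3 -c "
from ov import *
pair('0',(.5125,-.0335),[(.5,-.0655,.003)],'pics/o2.png')"
```

```text
red both (array([0.58518188, 0.24172083]), np.float64(0.8575980102510983)) [('top', (array([0.58454126, 0.2419579 ]), np.float64(0.8881501182033097))), ('scene', (array([0.58679546, 0.23745491]), np.float64(0.8470244614822928)))]
green both (array([0.58533376, 0.3856739 ]), np.float64(0.6747642364471611)) [('top', (array([0.58499237, 0.38590512]), np.float64(0.8833124215809285))), ('scene', (array([0.59718506, 0.36570264]), np.float64(0.4926031294452347)))]
```

View pics/o2.png

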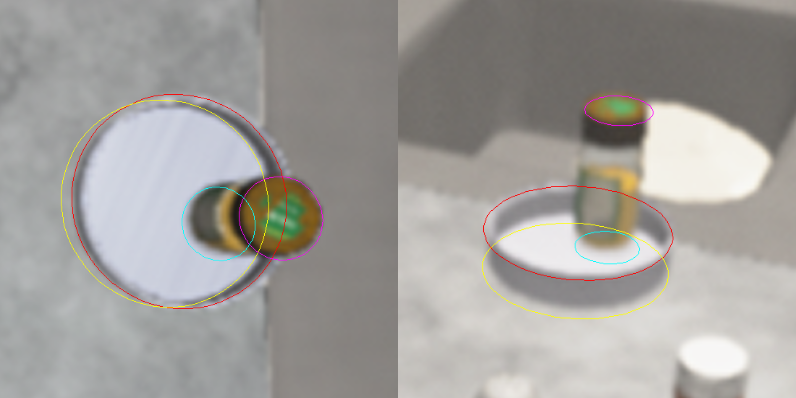

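Run:
```python
from h import *
for n in _c: c=_c[n]; print(n,-c['R'].T@c['t'])
print(proj('scene',(.207,-.642,.231)),proj('scene',(.207,-.642,.45)),proj('scene',(0,0,0.2)))
for z in(0,.2,.3): print(z,unproj('scene',(365,30),z),unproj('scene',(470,50),z))
for uv in((156,236),(176,157),(200,267),(264,267)): print(uv,unproj('top',uv,.1))
a=cv2.imread('pics/scene0.png');cv2.imwrite('pics/rack.png',cv2.resize(a[0:120,280:560],None,fx=2.8,fy=2.8,interpolation=2))
```

```text
Traceback (most recent call last):
NameError: name '_c' is not defined
```

```bash
sed -i 's/_c\b/CAL/g' h.py
python3 - <<'E'
from h import *
for n in CAL: c=CAL[n]; print(n,-c['R'].T@c['t'])
print(proj('scene',(.207,-.642,.231)),proj('scene',(.207,-.642,.45)),proj('scene',(0,0,0.2)))
for z in(0,.2,.3): print(z,unproj('scene',(365,30),z),unproj('scene',(470,50),z))
for uv in((156,236),(176,157),(200,267),(264,267)): print(uv,unproj('top',uv,.1))
a=cv2.imread('pics/scene0.png');cv2.imwrite('pics/rack.png',cv2.resize(a[0:120,280:560],None,fx=2.8,fy=2.8,interpolation=2))
E
```

```text
top [0.46986794 0.21750972 0.88237476]
scene [0.2267745  0.89937165 0.58458273]
[488.69906754  38.00739369] [509.46139677 -38.98551743] [580.14241609 143.21560854]
0 [ 0.85352055 -1.55762403  0.        ] [ 0.26693687 -1.3696597   0.        ]
0.2 [ 0.63909545 -0.71702592  0.2       ] [ 0.25319634 -0.59336877  0.2       ]
0.3 [ 0.5318829  -0.29672686  0.3       ] [ 0.24632608 -0.2052233   0.3       ]
(156, 236) [0.51832655 0.45035709 0.1       ]
(176, 157) [0.68009577 0.41843119 0.1       ]
(200, 267) [0.4587417  0.36057663 0.1       ]
(264, 267) [0.46091321 0.23444529 0.1       ]
```

View pics/rack.png

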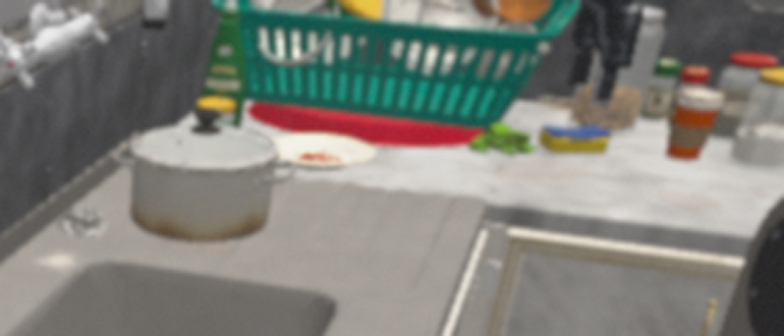

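Call:
send_rows(motion="0 3 0.5 0 0 0 0;0 3 0.5 0 0 0 0;0.5 3.5 0 0 0 0 0;1 3.5 0 0 0 0 0;2 3.5 0 0 0 0 0;2 3.5 0 0 0 0 0;2 3.5 0 0 0 0 0;2 3.5 0 0 0 0 0;2 3.5 0 0 0 0 0;2 3.5 0 0 0 0 0")

```text
t: 1.23
eef_pos: [0.3364, -0.2965, 0.2411]
tool_rot: [0.003, 0.989, 0.146, -0.001]
contact_force: [1.1, -0.0, 0.0]
gripper_width: 1.002
```

```bash
python3 -c "
from station import *
o=get_obs();print(o['t'],o['q'],o['eef_pos'],o['tool_rot'])"
```

```text
1.2333 [ 0.75335134  0.09741131 -0.1863814   2.05188342  0.02989874  0.99169098
 -0.72593392] [ 0.33637471 -0.29652339  0.241079  ] [ 0.00345881  0.98925627  0.14614457 -0.00135362]
```

Call:
send_rows(motion="1.5 3.3 0 0 0 7 0;1.5 3.3 0 0 0 7 0;1.5 3.3 0 0 0 7 0;1.5 3.3 0 0 0 7 0;1.5 3.3 0 0 0 7 0;1.5 3.3 0 0 0 7 0;1.5 3.3 0 0 0 7 0;1.5 3.3 0 0 0 7 0;1.5 3.3 0 0 0 7 0;1.5 3.3 0 0 0 7 0;1.5 3.3 0 0 0 7 0;1.5 3.3 0 0 0 7 0;1.5 3.3 0 0 0 7 0;1.5 3.3 0 0 0 7 0;1.5 3.3 0 0 0 7 0;1.5 3.3 0 0 0 7 0")

```text
t: 2.57
eef_pos: [0.586, 0.2591, 0.2468]
tool_rot: [0.006, 0.412, 0.911, 0.008]
contact_force: [0.7, -0.6, 0.6]
gripper_width: 0.996
```

```bash
cat > st.py <<'E'
from station import *
import numpy as np
from scipy.spatial.transform import Rotation as R
o=get_obs();q=o['tool_rot'];r=R.from_quat([*q[1:],q[0]]);M=r.as_matrix()
def rep(goal=None,yaw=None):
    y=M[:,1]; j=np.degrees(np.arctan2(y[1],y[0]))
    print('t',o['t'],'p',np.round(o['eef_pos']*100,2),'jaw',round(j,1),'g',round(o['gripper_width'],3),'q',np.round(o['q'],2),'F',np.round(o['contact_force'],1))
    t=np.cross(M[:,2],[0,0,-1]); print('tilt fix deg',np.round(np.degrees(t),2))
    if goal is not None: print('d cm',np.round(np.array(goal)*100-o['eef_pos']*100,2))
    if yaw is not None: print('dyaw',(yaw-j+90)%180-90)
if __name__=='__main__':
    import sys; a=[float(v) for v in sys.argv[1:]]
    rep(a[:3] if len(a)>=3 else None, a[3] if len(a)>3 else None)
E
python3 st.py .585 .242 .2 39
```

```text
t 2.5667 p [58.6  25.91 24.68] jaw 41.4 g 0.996 q [ 0.02  0.5  -0.75  1.6   0.37  1.16 -0.09] F [ 0.7 -0.6  0.6]
tilt fix deg [-0.58  1.07  0.  ]
d cm [-0.1  -1.71 -4.68]
dyaw -2.3962725123327004
```

Call:
send_rows(motion="-0.1 -1.7 -1 -0.6 1 -2.4 0;0 0 -3 0 0 0 0;0 0 -3 0 0 0 0")

```text
t: 2.82
eef_pos: [0.5892, 0.2561, 0.1816]
tool_rot: [0.002, 0.424, 0.906, 0.009]
contact_force: [-0.4, -0.0, -1.1]
gripper_width: 1.002
```

```bash
python3 st.py .585 .242 .075 39
```

```text
t 2.8167 p [58.92 25.61 18.16] jaw 39.9 g 1.002 q [ 0.01  0.56 -0.72  1.66  0.41  1.06 -0.14] F [-0.4 -0.  -1.1]
tilt fix deg [-0.78  0.66  0.  ]
d cm [ -0.42  -1.41 -10.66]
dyaw -0.8686008158981053
```

Call:
send_rows(motion="-0.4 -1.4 0 -0.8 0.7 -0.9 0;0 0 0 0 0 0 0;0 0 0 0 0 0 0")

```text
t: 3.07
eef_pos: [0.5822, 0.2388, 0.1758]
tool_rot: [-0.004, 0.431, 0.902, -0.005]
contact_force: [-1.1, -0.3, 0.1]
gripper_width: 1.001
```

```bash
python3 st.py .585 .242 .075 39
```

```text
t 3.0667 p [58.22 23.88 17.58] jaw 38.9 g 1.001 q [ 0.02  0.56 -0.71  1.68  0.41  1.07 -0.14] F [-1.1 -0.3  0.1]
tilt fix deg [ 0.34 -0.63  0.  ]
d cm [  0.28   0.32 -10.08]
dyaw 0.12368528116510902
```

Call:
send_rows(motion="0.2 0.2 -2 0.2 -0.4 0 0;0 0 -2 0 0 0 0;0 0 -2 0 0 0 0;0 0 0 0 0 0 0;0 0 0 0 0 0 0")

```text
t: 3.48
eef_pos: [0.59, 0.2414, 0.1243]
tool_rot: [0.004, 0.434, 0.901, 0.003]
contact_force: [0.1, -1.2, 1.9]
gripper_width: 1.001
```

```bash
python3 st.py .585 .242 .075 39
```

```text
t 3.4833 p [59.   24.14 12.43] jaw 38.6 g 1.001 q [-0.    0.62 -0.68  1.72  0.46  0.96 -0.19] F [ 0.1 -1.2  1.9]
tilt fix deg [-0.13  0.6   0.  ]
d cm [-0.5   0.06 -4.93]
dyaw 0.4056471682164897
```

Call:
send_rows(motion="-0.5 0.1 -1.7 -0.1 0.5 0.3 0;-0.1 0 -1.7 0 0 0 0;0 0 -1.3 0 0 0 0;0 0 0 0 0 0 0;0 0 0 0 0 0 0")

```text
t: 3.9
eef_pos: [0.5875, 0.2443, 0.0821]
tool_rot: [0.004, 0.432, 0.902, 0.004]
contact_force: [0.2, 0.5, 0.8]
gripper_width: 1.0
```

```bash
python3 st.py .585 .242 .075 39
```

```text
t 3.9 p [58.75 24.43  8.21] jaw 38.8 g 1.0 q [-0.03  0.67 -0.65  1.74  0.51  0.89 -0.22] F [0.2 0.5 0.8]
tilt fix deg [-0.26  0.62  0.  ]
d cm [-0.25 -0.23 -0.71]
dyaw 0.17048127407564095
```

Call:
send_rows(motion="-0.3 -0.2 -0.6 -0.2 0.6 0 0;0 0 0 0 0 0 0;0 0 0 0 0 0 0")

```text
t: 4.15
eef_pos: [0.5851, 0.2427, 0.0774]
tool_rot: [0.0, 0.432, 0.902, 0.001]
contact_force: [0.1, 0.4, 0.3]
gripper_width: 1.0
```

```bash
python3 st.py .585 .242 .075 39; python3 -c "
from ov import *
for n in CAL: cv2.imwrite(f'pics/{n}1.png',read_camera(n)[:,:,::-1])
pair('1',None,[(.585,.242,0)],'pics/o3.png',(200,320,150,270),(200,320,120,240))"
```

```text
t 4.15 p [58.51 24.27  7.74] jaw 38.8 g 1.0 q [-0.03  0.67 -0.65  1.75  0.5   0.9  -0.22] F [0.1 0.4 0.3]
tilt fix deg [-0.09  0.07  0.  ]
d cm [-0.01 -0.07 -0.24]
dyaw 0.1776575099339084
```

View pics/o3.png

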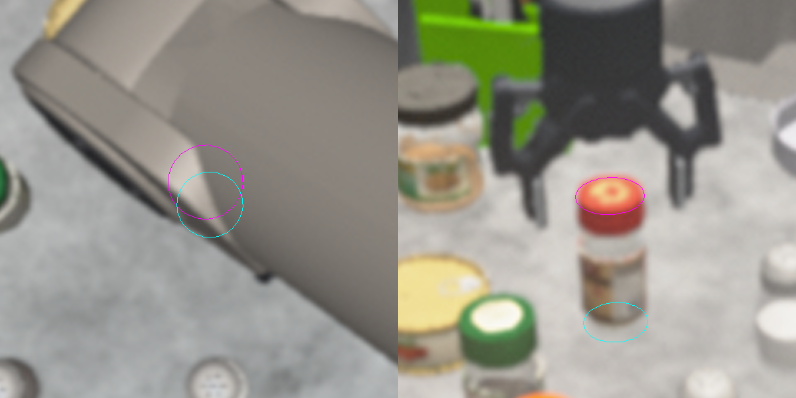

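Call:
send_rows(motion="0 0 -0.2 0 0 0 0.3;0 0 0 0 0 0 0.6;0 0 0 0 0 0 1;0 0 0 0 0 0 1;0 0 0 0 0 0 1;0 0 0 0 0 0 1;0 0 0 0 0 0 1;0 0 0 0 0 0 1", newtons=40)

```text
t: 4.92
eef_pos: [0.5855, 0.2427, 0.0762]
tool_rot: [0.001, 0.432, 0.902, 0.001]
contact_force: [-2.1, 0.5, 0.1]
gripper_width: 0.507
```

```bash
python3 st.py .585 .242 .25 39
```

```text
t 4.9167 p [58.55 24.27  7.62] jaw 38.8 g 0.507 q [-0.03  0.67 -0.65  1.75  0.51  0.89 -0.22] F [-2.1  0.5  0.1]
tilt fix deg [-0.1   0.15  0.  ]
d cm [-0.05 -0.07 17.38]
dyaw 0.19105228420519893
```

Call:
send_rows(motion="0 0 1.5 0 0 0 1;0 0 3 0 0 0 1;0 0 3 0 0 0 1;0 0 3 0 0 0 1;-0.5 -1.5 2 0 0 0 1;-0.8 -2.4 0 0 0 0 1;-0.8 -2.4 0 0 0 0 1;-0.8 -2.4 0 0 0 0 1;-0.8 -2.4 0 0 0 0 1;-0.8 -2.4 0 0 0 0 1;-0.8 -2.4 0 0 0 0 1;-0.8 -2.4 0 0 0 0 1;-0.8 -2.4 0 0 0 0 1;-0.5 -1.5 0 0 0 0 1;-0.5 -0.5 0 0 0 0 1;0 0 0 0 0 0 1;0 0 0 0 0 0 1")

```text
t: 6.33
eef_pos: [0.498, 0.0113, 0.2221]
tool_rot: [0.004, 0.428, 0.904, 0.003]
contact_force: [-0.6, -0.5, -1.0]
gripper_width: 0.511
```

```bash
python3 st.py .492 -.016 .0795 39
```

```text
t 6.3333 p [49.8   1.13 22.21] jaw 39.3 g 0.511 q [ 0.51  0.28 -0.77  1.95  0.23  0.99  0.33] F [-0.6 -0.5 -1. ]
tilt fix deg [-0.15  0.56  0.  ]
d cm [ -0.6   -2.73 -14.26]
dyaw -0.28220847357680157
```

Call:
send_rows(motion="-0.5 -1.3 0 -0.1 0.5 -0.2 1;-0.2 -1.1 0 0 0 0 1;0 0 0 0 0 0 1;0 0 0 0 0 0 1")

```text
t: 6.67
eef_pos: [0.4924, -0.0064, 0.2239]
tool_rot: [0.001, 0.426, 0.905, 0.003]
contact_force: [-0.8, 0.9, -1.4]
gripper_width: 0.509
```

```bash
python3 st.py .492 -.016 .0795 39
```

```text
t 6.6667 p [49.24 -0.64 22.39] jaw 39.6 g 0.509 q [ 0.55  0.27 -0.76  1.95  0.21  1.    0.38] F [-0.8  0.9 -1.4]
tilt fix deg [-0.23  0.22  0.  ]
d cm [ -0.04  -0.96 -14.44]
dyaw -0.5720301890660977
```

Call:
send_rows(motion="-0.1 -0.9 -1.5 -0.2 0.2 -0.5 1;-0.1 -0.1 -2 0 0 0 1;-0.1 0 -2 0 0 0 1;-0.1 0 -1.5 0 0 0 1;0 0 0 0 0 0 1;0 0 0 0 0 0 1")

```text
t: 7.17
eef_pos: [0.4925, -0.0061, 0.154]
tool_rot: [0.002, 0.425, 0.905, 0.004]
contact_force: [0.1, 0.9, -0.4]
gripper_width: 0.507
```

```bash
python3 st.py .492 -.016 .0795 39; python3 -c "
from ov import *
o=get_obs()['eef_pos']
for n in CAL: cv2.imwrite(f'pics/{n}2.png',read_camera(n)[:,:,::-1])
pair('2',(.512,-.0355),[(.5,-.0665,.003),(o[0],o[1],o[2]-.0762)],'pics/o4.png',(340,450,190,300),(270,380,90,200))"
```

```text
t 7.1667 p [49.25 -0.61 15.4 ] jaw 39.7 g 0.507 q [ 0.5   0.36 -0.73  2.03  0.31  0.86  0.29] F [ 0.1  0.9 -0.4]
tilt fix deg [-0.32  0.42  0.  ]
d cm [-0.05 -0.99 -7.45]
dyaw -0.6935797283864815
```

View pics/o4.png

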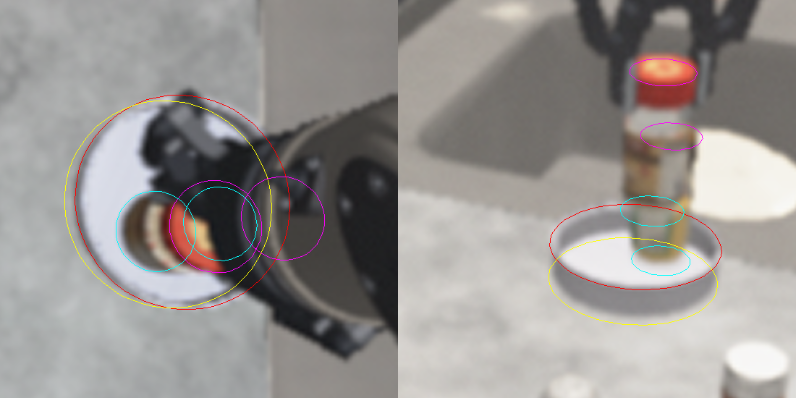

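Call:
send_rows(motion="0 -1 0 -0.3 0.4 -0.7 1;-0.1 -0.1 -1 0 0 0 1;-0.1 -0.1 -1 0 0 0 1;0 0 0 0 0 0 1;0 0 0 0 0 0 1")

```text
t: 7.68
eef_pos: [0.4933, -0.0197, 0.1359]
tool_rot: [0.003, 0.432, 0.902, 0.001]
contact_force: [0.2, 0.2, -0.7]
gripper_width: 0.505
```

```bash
python3 st.py .492 -.016 .0795 39
```

```text
t 7.6833 p [49.33 -1.97 13.59] jaw 38.8 g 0.505 q [ 0.5   0.38 -0.7   2.04  0.34  0.82  0.28] F [ 0.2  0.2 -0.7]
tilt fix deg [0.09 0.4  0.  ]
d cm [-0.13  0.37 -5.64]
dyaw 0.16123153095378484
```

Call:
send_rows(motion="-0.1 0.3 -1 0 0.4 0 1;0 0 -1 0 0 0 1;0 0 -1 0 0 0 1;0 0 0 0 0 0 1;0 0 0 0 0 0 1")

```text
t: 8.1
eef_pos: [0.4917, -0.0162, 0.1021]
tool_rot: [-0.001, 0.432, 0.902, -0.001]
contact_force: [0.4, 0.3, -0.2]
gripper_width: 0.507
```

```bash
python3 st.py .492 -.016 .0795 39
```

```text
t 8.1 p [49.17 -1.62 10.21] jaw 38.8 g 0.507 q [ 0.46  0.44 -0.67  2.06  0.39  0.77  0.22] F [ 0.4  0.3 -0.2]
tilt fix deg [ 0.07 -0.1   0.  ]
d cm [ 0.03  0.02 -2.26]
dyaw 0.1650240606736446
```

Aligned; jar bottom is at about z=26 mm, inside the rim. Lower.

Call:
send_rows(motion="0 0 -0.7 0 0 0 1;0 0 -0.6 0 0 0 1;0 0 -0.3 0 0 0 1;0 0 0 0 0 0 1;0 0 0 0 0 0 1")

```text
t: 8.52
eef_pos: [0.4917, -0.0159, 0.0842]
tool_rot: [-0.001, 0.432, 0.902, -0.001]
contact_force: [-0.5, -0.1, -1.4]
gripper_width: 0.509
```

```bash
python3 st.py .492 -.016 .0795 39
```

```text
t 8.5167 p [49.17 -1.59  8.42] jaw 38.9 g 0.509 q [ 0.44  0.47 -0.65  2.07  0.42  0.73  0.2 ] F [-0.5 -0.1 -1.4]
tilt fix deg [ 0.06 -0.12  0.  ]
d cm [ 0.03 -0.01 -0.47]
dyaw 0.1387236743758251
```

Call:
send_rows(motion="0 0 -0.3 0 0 0 1;0 0 -0.1 0 0 0 1;0 0 0 0 0 0 1;0 0 -0.1 0 0 0 1;0 0 0 0 0 0 1")

```text
t: 8.93
eef_pos: [0.4924, -0.016, 0.0794]
tool_rot: [0.0, 0.432, 0.902, -0.001]
contact_force: [0.1, 0.1, -1.5]
gripper_width: 0.508
```

```bash
python3 st.py .492 -.016 .0795 39
```

```text
t 8.9333 p [49.24 -1.6   7.94] jaw 38.8 g 0.508 q [ 0.44  0.47 -0.65  2.08  0.43  0.72  0.19] F [ 0.1  0.1 -1.5]
tilt fix deg [ 0.07 -0.03  0.  ]
d cm [-0.04 -0.    0.01]
dyaw 0.15322825211833901
```

Call:
send_rows(motion="0 0 -0.1 0 0 0 1;0 0 0 0 0 0 1")

```text
t: 9.1
eef_pos: [0.4931, -0.0163, 0.0794]
tool_rot: [0.001, 0.432, 0.902, -0.001]
contact_force: [-1.0, -0.3, -1.1]
gripper_width: 0.503
```

Call:
send_rows(motion="0 0 -0.1 0 0 0 1;0 0 0 0 0 0 1")

```text
t: 9.27
eef_pos: [0.4938, -0.0166, 0.0793]
tool_rot: [0.002, 0.432, 0.902, -0.001]
contact_force: [0.1, -0.4, -1.6]
gripper_width: 0.505
```

Call:
send_rows(motion="-0.2 0 -0.2 0 0.2 0 1;0 0 0 0 0 0 1;0 0 0 0 0 0 1")

```text
t: 9.52
eef_pos: [0.495, -0.0166, 0.0797]
tool_rot: [0.003, 0.432, 0.902, -0.001]
contact_force: [-0.3, -0.5, -1.0]
gripper_width: 0.505
```

```bash
python3 st.py .492 -.016 .0795 39; python3 -c "
from ov import *
o=get_obs()['eef_pos']
for n in CAL: cv2.imwrite(f'pics/{n}3.png',read_camera(n)[:,:,::-1])
pair('3',(.512,-.0355),[(.5,-.0665,.003),(o[0],o[1],o[2]-.0762)],'pics/o5.png',(340,450,190,300),(270,380,90,200))"
```

```text
t 9.5167 p [49.5  -1.66  7.97] jaw 38.8 g 0.505 q [ 0.43  0.47 -0.64  2.07  0.43  0.72  0.19] F [-0.3 -0.5 -1. ]
tilt fix deg [0.23 0.28 0.  ]
d cm [-0.3   0.06 -0.02]
dyaw 0.20875281776591237
```

View pics/o5.png

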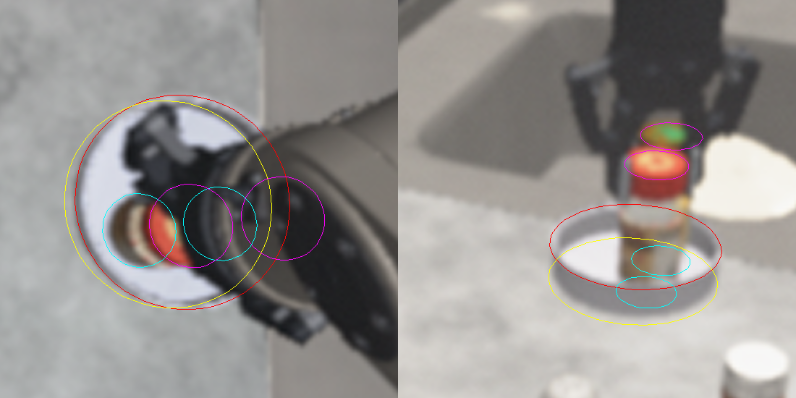

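Call:
send_rows(motion="0 0 0.4 0 0 0 1;-0.3 0.1 0 0.2 0.4 0 1;0 0 0 0 0 0 1;0 0 0 0 0 0 1")

```text
t: 9.95
eef_pos: [0.49, -0.0154, 0.0827]
tool_rot: [-0.003, 0.432, 0.902, -0.001]
contact_force: [0.6, -0.6, -1.4]
gripper_width: 0.508
```

```bash
python3 st.py .492 -.016 .0795 39
```

```text
t 9.95 p [49.   -1.54  8.27] jaw 38.8 g 0.508 q [ 0.44  0.47 -0.65  2.08  0.42  0.73  0.2 ] F [ 0.6 -0.6 -1.4]
tilt fix deg [-0.03 -0.36 -0.  ]
d cm [ 0.2  -0.06 -0.32]
dyaw 0.19094374960980076
```

Call:
send_rows(motion="0.1 0 0 0 -0.3 0 1;0 0 -0.2 0 0 0 1;0 0 -0.1 0 0 0 1;0 0 0 0 0 0 1")

```text
t: 10.28
eef_pos: [0.4908, -0.0155, 0.0792]
tool_rot: [-0.001, 0.432, 0.902, 0.0]
contact_force: [-0.3, -0.2, 0.0]
gripper_width: 0.509
```

```bash
python3 st.py .492 -.016 .0795 39
```

```text
t 10.2833 p [49.08 -1.55  7.92] jaw 38.8 g 0.509 q [ 0.44  0.47 -0.65  2.08  0.43  0.72  0.19] F [-0.3 -0.2  0. ]
tilt fix deg [-0.04 -0.05 -0.  ]
d cm [ 0.12 -0.05  0.03]
dyaw 0.19698500287537968
```

Call:
send_rows(motion="0 0 0 0 0 0 0.3;0 0 0 0 0 0 0.2;0 0 0 0 0 0 0.1;0 0 0 0 0 0 0.1;0 0 1.5 0 0 0 0.1;0 0 3 0 0 0 0.1;0 0 3 0 0 0 0.1;0 0 3 0 0 0 0;0 0 3 0 0 0 0;0 0 1.5 0 0 0 0;1 3 0 0 0 0 0;1 3 0 0 0 0 0;1 3 0 0 0 0 0;1 3 0 0 0 0 0;1 3 0 0 0 0 0;1 3 0 0 0 0 0;1 3 0 0 0 0 0;1 3 0 0 0 0 0;0 0 0 0 0 0 0")

```text
t: 11.87
eef_pos: [0.5711, 0.2321, 0.2385]
tool_rot: [0.001, 0.437, 0.899, 0.0]
contact_force: [-0.4, 0.0, 0.4]
gripper_width: 1.001
```

```bash
python3 st.py .585 .385 .2 -81; python3 -c "
from ov import *
for n in CAL: cv2.imwrite(f'pics/{n}4.png',read_camera(n)[:,:,::-1])
pair('4',(.512,-.0355),[(.5,-.0665,.003),(.4908,-.0155,.003)],'pics/o6.png',(340,450,190,300),(270,380,90,200))"
```

```text
t 11.8667 p [57.11 23.21 23.85] jaw 38.1 g 1.001 q [ 0.08  0.48 -0.77  1.65  0.36  1.15 -0.12] F [-0.4  0.   0.4]
tilt fix deg [0.02 0.07 0.  ]
d cm [ 1.39 15.29 -3.85]
dyaw 60.86495976360885
```

View pics/o6.png

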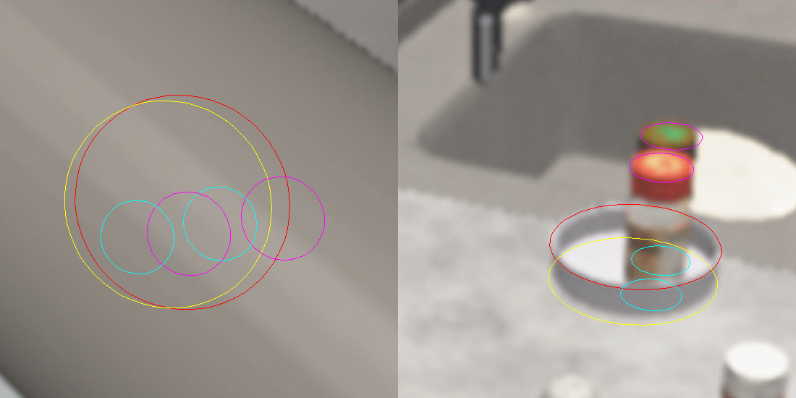

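Call:
send_rows(motion="0.15 1.7 -0.4 0 0 7 0;0.15 1.7 -0.4 0 0 7 0;0.15 1.7 -0.4 0 0 7 0;0.15 1.7 -0.4 0 0 7 0;0.15 1.7 -0.4 0 0 7 0;0.15 1.7 -0.4 0 0 7 0;0.15 1.7 -0.4 0 0 7 0;0.15 1.6 -0.4 0 0 6 0;0 1 0 0 0 3 0;0 0 0 0 0 0 0;0 0 0 0 0 0 0")

```text
t: 12.88
eef_pos: [0.588, 0.3534, 0.2023]
tool_rot: [0.006, -0.062, 0.998, -0.009]
contact_force: [-0.5, -0.5, 0.3]
gripper_width: 0.998
```

```bash
python3 st.py .585 .3858 .0775 99; python3 -c "
from ov import *
for n in CAL: cv2.imwrite(f'pics/{n}5.png',read_camera(n)[:,:,::-1])
pair('5',None,[(.585,.3858,0)],'pics/o7.png',(140,260,140,260),(170,290,150,270))"
```

```text
t 12.8833 p [58.8  35.34 20.23] jaw 97.1 g 0.998 q [-0.05  0.7  -0.94  1.51  0.6   1.24  0.62] F [-0.5 -0.5  0.3]
tilt fix deg [0.93 0.73 0.  ]
d cm [ -0.3    3.24 -12.48]
dyaw 1.851439004518582
```

View pics/o7.png

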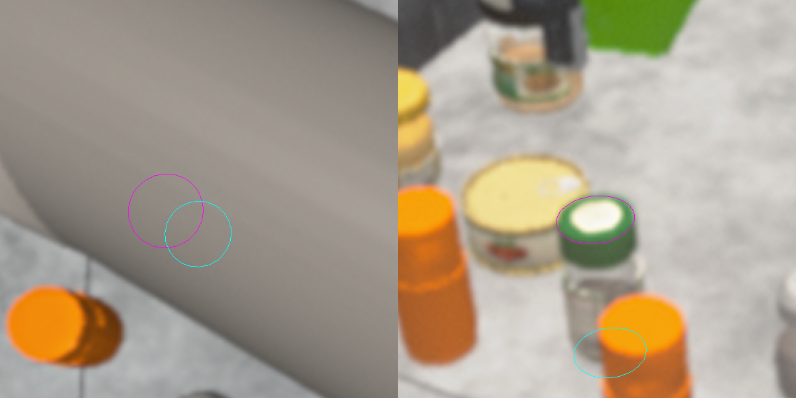

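Call:
send_rows(motion="-0.2 1.5 0 0.9 0.7 1.9 0;0 1.2 0 0 0 0 0;0 0.4 -1 0 0 0 0;0 0 -1.5 0 0 0 0;0 0 -1.5 0 0 0 0;0 0 0 0 0 0 0;0 0 0 0 0 0 0")

```text
t: 13.57
eef_pos: [0.5867, 0.384, 0.1583]
tool_rot: [0.001, -0.077, 0.997, -0.001]
contact_force: [-0.6, 0.5, 0.7]
gripper_width: 1.002
```

```bash
python3 st.py .585 .3858 .0775 99
```

```text
t 13.5667 p [58.67 38.4  15.83] jaw 98.8 g 1.002 q [-0.1   0.76 -0.92  1.51  0.64  1.19  0.6 ] F [-0.6  0.5  0.7]
tilt fix deg [0.07 0.07 0.  ]
d cm [-0.17  0.18 -8.08]
dyaw 0.16440719068422993
```

Call:
send_rows(motion="-0.2 0.2 -1.5 0 0 0 0;-0.1 0 -2 0 0 0 0;-0.1 0 -2 0 0 0 0;0 0 -1 0 0 0 0;0 0 0 0 0 0 0;0 0 0 0 0 0 0")

```text
t: 14.07
eef_pos: [0.5818, 0.3851, 0.0872]
tool_rot: [0.0, -0.076, 0.997, -0.001]
contact_force: [-0.3, 1.2, -0.7]
gripper_width: 1.001
```

```bash
python3 st.py .585 .3858 .0775 99
```

```text
t 14.0667 p [58.18 38.51  8.72] jaw 98.8 g 1.001 q [-0.12  0.83 -0.88  1.56  0.7   1.09  0.55] F [-0.3  1.2 -0.7]
tilt fix deg [0.12 0.02 0.  ]
d cm [ 0.32  0.07 -0.97]
dyaw 0.22671900142894685
```

Call:
send_rows(motion="0.3 0.1 -0.8 0 0 0 0;0 0 0 0 0 0 0;0 0 0 0 0 0 0;0 0 0 0 0 0 0")

```text
t: 14.4
eef_pos: [0.5865, 0.3871, 0.0808]
tool_rot: [0.002, -0.076, 0.997, -0.0]
contact_force: [-0.0, 0.4, 0.8]
gripper_width: 1.001
```

```bash
python3 st.py .585 .3858 .0775 99
```

```text
t 14.4 p [58.65 38.71  8.08] jaw 98.7 g 1.001 q [-0.13  0.84 -0.87  1.55  0.7   1.08  0.55] F [-0.   0.4  0.8]
tilt fix deg [-0.    0.17  0.  ]
d cm [-0.15 -0.13 -0.33]
dyaw 0.2815023966313106
```

Call:
send_rows(motion="-0.2 -0.1 -0.3 0 0.2 0 0;0 0 0 0 0 0 0.3;0 0 0 0 0 0 0.6;0 0 0 0 0 0 1;0 0 0 0 0 0 1;0 0 0 0 0 0 1;0 0 0 0 0 0 1;0 0 0 0 0 0 1;0 0 0 0 0 0 1", newtons=40)

```text
t: 15.15
eef_pos: [0.5852, 0.3867, 0.0799]
tool_rot: [0.001, -0.076, 0.997, 0.001]
contact_force: [-0.5, -0.9, 0.2]
gripper_width: 0.514
```

```bash
python3 st.py .585 .3858 .0775 99
```

```text
t 15.15 p [58.52 38.67  7.99] jaw 98.7 g 0.514 q [-0.13  0.84 -0.87  1.56  0.7   1.08  0.55] F [-0.5 -0.9  0.2]
tilt fix deg [-0.1   0.12  0.  ]
d cm [-0.02 -0.09 -0.24]
dyaw 0.30436872750303223
```

Call:
send_rows(motion="0 0 1.5 0 0 0 1;0 0 3 0 0 0 1;0 0 3 0 0 0 1;0 0 3 0 0 0 1;0 0 3 0 0 0 1;0 -1.5 1 0 0 0 1;-0.3 -3 0 0 0 0 1;-0.3 -3 0 0 0 0 1;-0.3 -3 0 0 0 0 1;-0.3 -3 0 0 0 0 1;-0.3 -3 0 0 0 0 1;-0.3 -3 0 0 0 0 1;-0.3 -3 0 0 0 0 1;-0.3 -3 0 0 0 0 1;-0.3 -3 0 0 0 0 1;-0.3 -3 0 0 0 0 1;-0.3 -3 0 0 0 0 1;-0.3 -2 0 0 0 0 1;0 0 0 0 0 0 1;0 0 0 0 0 0 1")

```text
t: 16.82
eef_pos: [0.5366, 0.0097, 0.2493]
tool_rot: [0.003, -0.081, 0.997, 0.0]
contact_force: [0.1, 1.0, -1.2]
gripper_width: 0.512
```

```bash
python3 st.py .539 -.033 .083 99
```

```text
t 16.8167 p [53.66  0.97 24.93] jaw 99.3 g 0.512 q [ 0.73  0.43 -1.1   1.82  0.42  1.15  1.22] F [ 0.1  1.  -1.2]
tilt fix deg [-0.03  0.33  0.  ]
d cm [  0.24  -4.27 -16.63]
dyaw -0.3151030355107878
```

Call:
send_rows(motion="0.1 -2 0 0 0.3 -0.3 1;0.1 -1.5 0 0 0 0 1;0 -0.6 -1 0 0 0 1;0 -0.2 -1.5 0 0 0 1;0 0 -1.5 0 0 0 1;0 0 0 0 0 0 1;0 0 0 0 0 0 1")

```text
t: 17.4
eef_pos: [0.5392, -0.0253, 0.2107]
tool_rot: [0.003, -0.084, 0.996, 0.001]
contact_force: [-0.4, 0.1, -1.7]
gripper_width: 0.51
```

```bash
python3 st.py .539 -.033 .083 99
```

```text
t 17.4 p [53.92 -2.53 21.07] jaw 99.6 g 0.51 q [ 0.76  0.48 -1.06  1.85  0.47  1.08  1.26] F [-0.4  0.1 -1.7]
tilt fix deg [-0.15  0.32  0.  ]
d cm [ -0.02  -0.77 -12.77]
dyaw -0.644420406236577
```

Call:
send_rows(motion="0 -0.8 0 -0.2 0.3 -0.6 1;0 0 -0.5 0 0 0 1;0 0 0 0 0 0 1;0 0 0 0 0 0 1")

```text
t: 17.73
eef_pos: [0.54, -0.0309, 0.2071]
tool_rot: [0.001, -0.08, 0.997, -0.0]
contact_force: [0.3, 0.4, -1.0]
gripper_width: 0.517
```

```bash
python3 st.py .539 -.033 .083 99; python3 -c "
from ov import *
o=get_obs()['eef_pos']
for n in CAL: cv2.imwrite(f'pics/{n}6.png',read_camera(n)[:,:,::-1])
pair('6',(.512,-.0355),[(.5,-.0665,.003),(.4908,-.0155,.003),(o[0],o[1],o[2]-.0799)],'pics/o8.png',(340,450,190,300),(270,380,90,200))"
```

```text
t 17.7333 p [54.   -3.09 20.71] jaw 99.2 g 0.517 q [ 0.76  0.48 -1.06  1.85  0.47  1.08  1.25] F [ 0.3  0.4 -1. ]
tilt fix deg [0.03 0.12 0.  ]
d cm [ -0.1   -0.21 -12.41]
dyaw -0.216734781322927
```

View pics/o8.png

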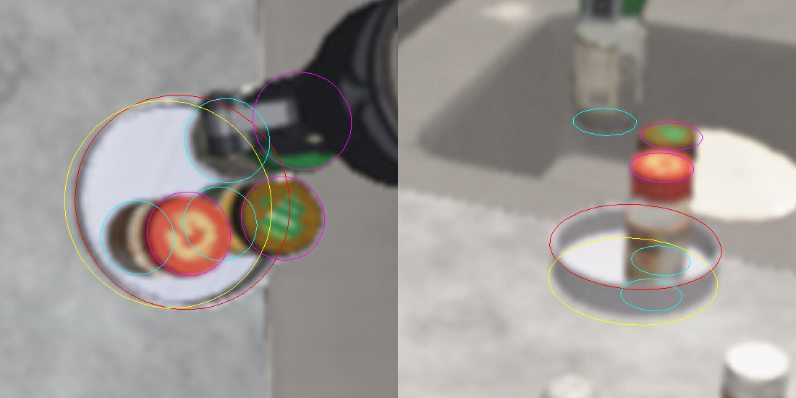

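Call:
send_rows(motion="-0.1 -0.2 -1.5 0 0 -0.2 1;0 0 -1.5 0 0 0 1;0 0 -1.5 0 0 0 1;0 0 -1 0 0 0 1;0 0 0 0 0 0 1;0 0 0 0 0 0 1")

```text
t: 18.33
eef_pos: [0.5406, -0.0326, 0.1525]
tool_rot: [0.003, -0.078, 0.997, -0.001]
contact_force: [0.4, 0.4, -1.2]
gripper_width: 0.514
```

```bash
python3 st.py .539 -.033 .083 99
```

```text
t 18.3333 p [54.06 -3.26 15.25] jaw 99.0 g 0.514 q [ 0.71  0.54 -1.    1.91  0.55  0.99  1.19] F [ 0.4  0.4 -1.2]
tilt fix deg [0.04 0.39 0.  ]
d cm [-0.16 -0.04 -6.95]
dyaw 0.021376820025849952
```

Call:
send_rows(motion="-0.2 0 -1.2 0 0.4 0 1;0 0 -1.2 0 0 0 1;0 0 -1 0 0 0 1;0 0 0 0 0 0 1;0 0 0 0 0 0 1")

```text
t: 18.75
eef_pos: [0.5396, -0.0325, 0.1168]
tool_rot: [0.001, -0.078, 0.997, -0.0]
contact_force: [0.1, -0.6, -1.2]
gripper_width: 0.517
```

```bash
python3 st.py .539 -.033 .083 99
```

```text
t 18.75 p [53.96 -3.25 11.68] jaw 99.0 g 0.517 q [ 0.68  0.59 -0.96  1.93  0.6   0.94  1.15] F [ 0.1 -0.6 -1.2]
tilt fix deg [0.04 0.1  0.  ]
d cm [-0.06 -0.05 -3.38]
dyaw 0.04838560401333325
```

Call:
send_rows(motion="-0.1 0 -1 0 0.1 0 1;0 0 -1 0 0 0 1;0 0 -0.6 0 0 0 1;0 0 0 0 0 0 1;0 0 0 0 0 0 1")

```text
t: 19.17
eef_pos: [0.5387, -0.0324, 0.088]
tool_rot: [-0.0, -0.078, 0.997, -0.0]
contact_force: [0.5, -0.3, -1.8]
gripper_width: 0.511
```

```bash
python3 st.py .539 -.033 .083 99
```

```text
t 19.1667 p [53.87 -3.24  8.8 ] jaw 99.0 g 0.511 q [ 0.65  0.62 -0.93  1.95  0.65  0.89  1.11] F [ 0.5 -0.3 -1.8]
tilt fix deg [ 0.03 -0.    0.  ]
d cm [ 0.03 -0.06 -0.5 ]
dyaw 0.04842083539838882
```

Call:
send_rows(motion="0 0 -0.3 0 0 0 1;0 0 -0.1 0 0 0 1;0 0 -0.1 0 0 0 1;0 0 0 0 0 0 1")

```text
t: 19.5
eef_pos: [0.5392, -0.0322, 0.083]
tool_rot: [0.0, -0.078, 0.997, -0.0]
contact_force: [0.2, 0.1, -0.9]
gripper_width: 0.512
```

```bash
python3 st.py .539 -.033 .083 99
```

```text
t 19.5 p [53.92 -3.22  8.3 ] jaw 99.0 g 0.512 q [ 0.65  0.63 -0.92  1.96  0.65  0.88  1.11] F [ 0.2  0.1 -0.9]
tilt fix deg [0.03 0.06 0.  ]
d cm [-0.02 -0.08 -0.  ]
dyaw 0.044694446676615485
```

Call:
send_rows(motion="0 0 0 0 0 0 0.35;0 0 0 0 0 0 0.2;0 0 0 0 0 0 0.1;0 0 0 0 0 0 0.1;0 0 1 0 0 0 0.1;0 0 2.5 0 0 0 0.1;0 0 3 0 0 0 0.1;0 0 3 0 0 0 0.1;0 0 3 0 0 0 0.1;0 0 3 0 0 0 0.1;-1 -2 0 0 0 0 0;-2 -3 0 0 0 0 0;-2 -3 0 0 0 0 0;-2 -3 0 0 0 0 0;-2 -3 0 0 0 0 0;-2 -3 0 0 0 0 0;-2 -3 0 0 0 0 0;-2 -3 0 0 0 0 0;-1 -3 0 0 0 0 0;0 -3 0 0 0 0 0")

```text
t: 21.17
eef_pos: [0.3718, -0.3192, 0.2604]
tool_rot: [0.005, -0.089, 0.996, -0.003]
contact_force: [0.2, 0.1, 0.2]
gripper_width: 0.994
```

```bash
python3 st.py; python3 -c "
from ov import *
for n in CAL: cv2.imwrite(f'pics/{n}7.png',read_camera(n)[:,:,::-1])
pair('7',(.512,-.0355),[(.5,-.0665,.003),(.4908,-.0155,.003),(.539,-.0322,.003)],'pics/o9.png',(340,450,190,300),(270,380,90,200))"
```

```text
t 21.1667 p [ 37.18 -31.92  26.04] jaw 100.2 g 0.994 q [ 1.54  0.31 -1.12  1.91  0.31  1.11  2.04] F [0.2 0.1 0.2]
tilt fix deg [0.24 0.57 0.  ]
```

View pics/o9.png

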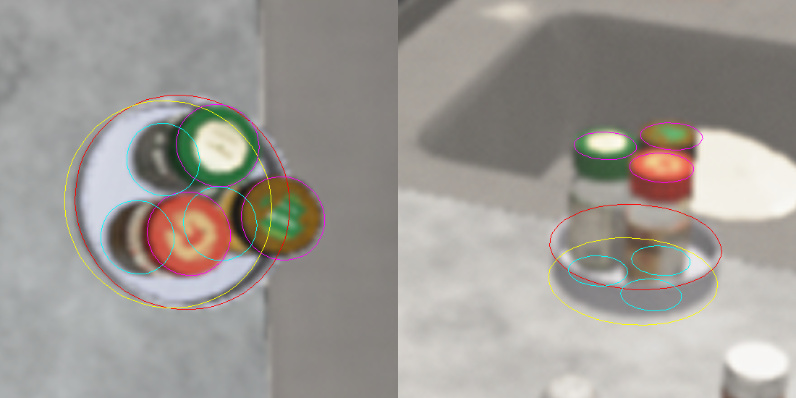

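View pics/top7.png

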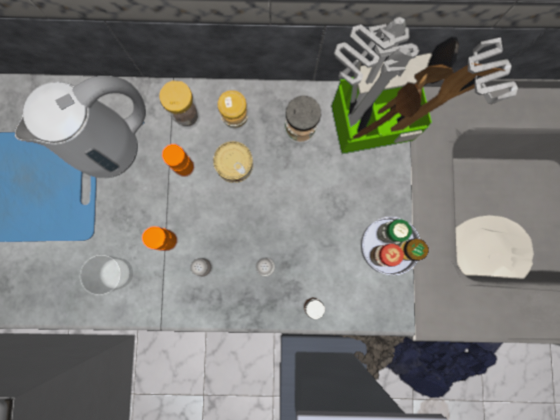

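Call:
send_rows(motion="0 0 0 0 0 0 0;0 0 0 0 0 0 0;0 0 0 0 0 0 0;0 0 0 0 0 0 0")

```text
t: 21.6
eef_pos: [0.3736, -0.3206, 0.2616]
tool_rot: [0.007, -0.087, 0.996, -0.002]
contact_force: [0.1, 0.1, 0.5]
gripper_width: 0.997
```

```bash
python3 -c "
from station import *
print(hand_in())"
```

```text
the job is handed in; nothing more can be done
None
```

Both matching jars, the red-capped and the green-capped one, now stand in the tin with the jar that was already there. I handed the job in at about 21.6 s with the arm clear of everything.

- **Placement:** in the last pictures from both cameras, all three jars stand upright in a close triangle, with centres about 51–52 mm apart. Their outlines match the predicted ones to about 1–2 mm.
- **Tin and other things:** the tin is flat and has not visibly moved. The orange look-alikes, the shakers and the rest show in their old places in the top picture.
- **Checks that disagreed:**
  - While I set down the red jar, the force reading showed no clear contact. I judged that it was on the floor from its height, which stopped going down. I then lifted it slightly, re-centred it and released it.
  - The scene-camera colour fit for the green cap disagreed with the top camera, probably because an orange jar partly hides that jar. I used the top-camera value.
  - In the scene camera, the drawn base circles sat a few pixels below the jar bottoms I could see. The cap outlines matched, and I did not find the cause of the base offset.

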